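Show where the short file belongs

ROBOT

A 6-joint arm with a two-finger parallel gripper is mounted at the origin on the work surface. World frame = base frame: x ahead of the robot, y to its left, z up, the work surface at z = 0. Lengths are in m, angles in rad, forces in N, time in s.
With the tool pointing down it reaches from about 0.35 to 0.85 m from the base axis. Payload 8.1 kg.
Tool frame: the origin (TCP) lies on the mounting face of the last link; the fingertips stand 186 mm ahead of it and the grasp point (between the pads) lies 167 mm ahead of it; z points along the fingers, y is the line along which they close (so a half turn about z gives the same grasp; the last joint's range is limited). The gripper opens to 93 mm and grips with 3 to 60 N. Pads are 15 mm wide; open, the fingers measure 128 mm over their backs; the gripper's body (75 mm by 188 mm) begins 65 mm behind the grasp point.
Start: joints at [1.092, 0.13, 1.488, -0, 1.523, -0.085], TCP at [0.23, 0.554, 0.405] pointing down, gripper open.
Joint ranges: [-2.96, 2.96], [-0.89, 2.26], [0.02, 2.5], [-1.34, 4.48], [0, 2.73], [-2.66, 2.66]. Speed limits (rad/s): [2.39, 2.39, 2.79, 3.14, 3.14, 3.14].

INTERFACE

Orientations are given as a rotation vector (axis times angle).
In Python, from plant import * gives the robot as it stands. The module is installed in compiled form; this text tells all that it offers.
- The arm moves only by the tool arm_command, never from a script. Its argument "increments" is a list of rows, each a list of 6 numbers: the shift along the tool's x, y, z in units of 0.2 m (1.0 is 0.2 m), then the turn, a rotation vector about the tool's x, y, z in units of pi rad (1.0 is pi rad). A call has exactly 5 rows; each row is the pose to reach, as a shift and turn from the pose commanded when the call began, along the tool's axes at that moment, turning the shorter way round; what a row does not reach only later rows make up. A row lasts 1/8 s, in which the tool goes at most 62.5 mm and 10.7 degrees, less where a joint would pass 70% of its speed; a pose out of reach is approached as far as the arm can. A call with a number of a shift or a turn outside -1 to 1 is refused whole. A call with a gripper value outside its range is refused whole. "fingers" is the closure, from -1 (fully open) to 1 (shut), set as the call begins (left out, the last holds). The fingers move at their own pace and stop on an object; "force" is the grip in N (left out, the last holds). Time passes only in rows, so rows that repeat a pose let the fingers close, or fill a call up. It gives the time, the measured TCP pose, the force, the opening and the grip force at its end, in the units of the state.
- read_state(): the state, without advancing time (a new reading comes with each control period).
- read_camera(name): name is "scene" or "top" or "wrist"; returns a dict with "image" (400x640x3 uint8, red, green, blue), "fx", "fy", "cx", "cy" (pixels), "T" (4x4, takes a point from camera to world coordinates). Camera axes: x right, y down, z forward; pixel columns grow to the right and rows downward; lengths in m; the calibration is good to about 2 mm. The wrist camera is an equidistant fisheye: a pixel r from the principal point sees the ray r / f radians off the axis. A picture is of the moment at which its call begins. There is no depth.
- close_job(): hands the job in; it is judged then, once.
The state is a dict: "t": time; "q": joint angles; "dq": joint speeds; "joint_torque": joint torques, N m; "tool_pos": TCP position; "orientation": TCP orientation; "force": force on the tool from outside, world axes, zero at the start; "wrist_torque": the same for the moment, N m; "opening": finger opening in m; "gripper_force": force on a finger pad.
Only numpy, scipy, OpenCV 4.12 (cv2) and the standard library are available. Lean on these libraries where they do the work, as an engineer would, in place of code of your own. Each camera call takes 0.05 s, during which the arm holds its last target. There are 200 camera calls.

TASK

Show the apprentice how to tidy the bench: with the fingertips two to four centimetres above it, point at the middle of the handle of the shorter file on the rubber mat for two seconds, then point in the same way at the middle of the empty place in the file tray, and finish while still pointing there. Touch nothing at all, leave every tool where it lies, and point at none of the other files: travel from one to the other well above the tools.

Things in the scene. Friction and masses are not known exactly. Their poses are not given: they have to be found in the camera images.
- short_handle (a point): the point to show on the shorter of the two files on the rubber mat: top of its red handle, at the middle of the handle's length (handle 85 mm long, 26 mm thick); 29 mm above the bench. x axis along the file from handle to blade tip, z up.
- short_file: the shorter file on the mat: red plastic handle 85 mm long towards the robot and dark steel blade 105 mm long, 18 mm wide, 5 mm thick; 190 mm in all. It lies loose. Origin under its mid-length, on the mat's top; x along the file to the blade tip, z up.
- empty_mid (a point): the point to show in the tray: middle of the tray's one empty place, on the tray's floor, 6 mm above the bench (marked by a flat dark-brown silhouette of a file, 190 mm by 26 mm). x axis along the place, z up. The place is about 60 mm wide, between dividers that rise 10 mm above its floor; the handles of files in the places beside it, 64 mm away centre to centre, rise 26 mm above that floor, so keep the fingers closed.
- tray: fixed wooden file tray, 240 by 264 mm, 16 mm high, with four places side by side along its y axis, three holding files of the short file's length and one empty; origin at the centre of its underside, on the bench.
- mat: fixed black rubber mat, 340 by 280 mm, 3 mm thick, carrying the long file, the short file and a centre punch side by side, in any order; origin at the centre of its underside. Tray and mat lie side by side, either one on the left.
- long_handle (a point): top of the red handle of the longer file on the mat, at the middle of the handle's length (handle 115 mm long, 26 mm thick); 29 mm above the bench; not to be pointed at.
- long_file: the longer file on the mat, 290 mm long, same materials, blade 24 mm wide; origin under its mid-length, on the mat's top. A bystander.
- tray_file_a: one of the three short files lying in its place in the tray (blade 18 mm wide), 190 mm long, otherwise like short_file; origin under its mid-length on the tray's floor; top of its handle 26 mm above the origin; x axis along the file towards the blade tip, z up. A bystander.
- tray_file_b: one of the three short files lying in its place in the tray (blade 12 mm wide), 190 mm long, otherwise like short_file; origin under its mid-length on the tray's floor; top of its handle 26 mm above the origin; x axis along the file towards the blade tip, z up. A bystander.
- tray_file_c: one of the three short files lying in its place in the tray (blade 22 mm wide), 190 mm long, otherwise like short_file; origin under its mid-length on the tray's floor; top of its handle 26 mm above the origin; x axis along the file towards the blade tip, z up. A bystander.
- punch: steel centre punch on the mat, about 120 mm long and 12 mm thick, loose; origin underneath, 5 mm from mid-length. A bystander.
Not all that is in view belongs to the job. What is shaped like the short_file but green is not meant.

How it is judged:
By the outcome, as a careful person would: the job done as asked, in the order asked, and still so for the second after the job is handed in, with the robot touching nothing.
It also fails if it takes over 42 s, if anything falls off the work surface, if the arm or the gripper's body presses on something with over 40 N, if the wrist force passes 120 N, or if a joint passes its speed limit or range.

## Working session

There is one attempt and no reset: what is moved stays moved. The work goes in short steps, Python scripts to look and compute and a tool call to move; the robot and the scene stay as the last step left them, time stands still between calls to the robot, and variables do not carry over. Pictures are saved under pics/ and viewed, at most 10 in all, crops included, and the job is handed in when it is done.

Besides the shell and the picture viewer there is one more tool, called after "Request:" as a command line: name --pt "numbers of a row" for each row, then --argument value for the rest. arm_command: Moves the arm, as the interface text tells. Shifts and turns lie within -1 to 1; 1 stands for 0.2 m of shift or pi rad of turn. Its arguments: {"type":"object","properties":{"increments":{"type":"array","items":{"type":"array","items":{"type":"number","minimum":-1,"maximum":1}}},"fingers":{"type":"number"},"force":{"type":"number"}},"required":["increments"]}

```bash
mkdir -p pics; python3 - <<'E'
from plant import *
import cv2
for n in ["top","scene"]:
    c=read_camera(n); cv2.imwrite(f"pics/{n}0.png",c["image"][:,:,::-1]); print(n,c["fx"],c["cx"],c["cy"],c["T"].round(3).tolist())
s=read_state(); print(s["t"],s["tool_pos"],s["orientation"],s["opening"])
E
```

```text
top 508.06463951611187 315.92739928817156 198.23336824393473 [[-0.022, -0.988, 0.152, 0.245], [-1.0, 0.021, -0.011, -0.006], [0.008, -0.152, -0.988, 1.258], [0.0, 0.0, 0.0, 1.0]]
scene 472.0669643638759 319.59007859084704 201.9041131126684 [[-0.547, 0.45, -0.706, 1.154], [0.837, 0.318, -0.446, 0.482], [0.024, -0.835, -0.55, 0.622], [0.0, 0.0, 0.0, 1.0]]
0.1 [0.23011359 0.55388832 0.40377933] [-6.14486887e-01 -3.08046008e+00  2.57767026e-03] 0.09315943604050891
```

View pics/top0.png

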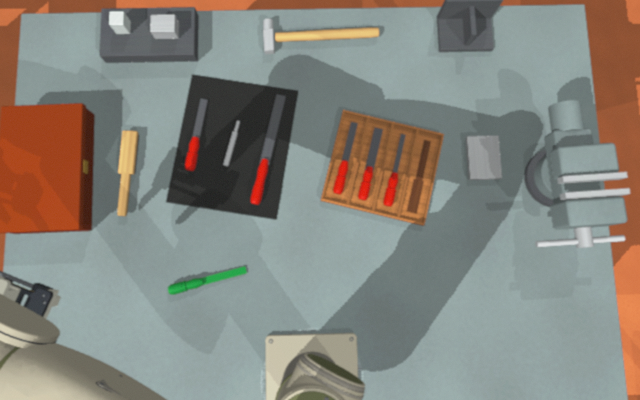

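The top view shows two red-handled files on the mat. The left one runs from (190,168) to (204,100), about 70 px. The right one runs from (257,203) to (280,97), about 108 px, so the left one is the short file. The other red handles are in the tray, and the green file at (208,280) is not meant. The empty place is the rightmost, with its silhouette at about (421,175). I'll confirm in a crop and measure.

```bash
cat > h.py <<'E'
from plant import *
import numpy as np, cv2
from scipy.spatial.transform import Rotation as R
def ray(c,u,v,z):
    T=c["T"]; d=T[:3,:3]@np.array([(u-c["cx"])/c["fx"],(v-c["cy"])/c["fy"],1]); o=T[:3,3]
    return o+d*(z-o[2])/d[2]
E
python3 - <<'E'
from h import *
c=read_camera("top"); im=c["image"]; cv2.imwrite("pics/crop0.png",cv2.resize(im[65:235,160:450,::-1],None,fx=2.7,fy=2.7,interpolation=cv2.INTER_CUBIC))
r,g,b=[im[...,i].astype(int) for i in range(3)]
def blobs(m,z,box):
    k=np.zeros(m.shape,np.uint8); x0,x1,y0,y1=box; k[y0:y1,x0:x1]=m[y0:y1,x0:x1]
    n,l,st,ce=cv2.connectedComponentsWithStats(k)
    for i in range(1,n):
        if st[i,4]<60: continue
        v,u=np.where(l==i); P=np.array([ray(c,a,e,z) for a,e in zip(u,v)])[:,:2].astype(np.float32)
        re=cv2.minAreaRect(P); print(st[i,4],ce[i].round(1),"ctr",np.round(re[0],4),"size",np.round(re[1],3),"ang",round(re[2],1),"mean",P.mean(0).round(4))
blobs((r>130)&(g<60)&(b<60),.02,(165,450,60,240))
print("dark brown"); 
for t in (100,120): blobs((r<t)&(r>g+15),.006,(400,445,125,225))
print(im[175,405:440].tolist())
E
```

```text
308 [191.7 153.6] ctr [0.5565 0.2881] size [0.026 0.084] ang 80.4 mean [0.5548 0.2877]
420 [259.  182.3] ctr [0.4815 0.1203] size [0.025 0.116] ang 77.2 mean [0.4784 0.1203]
277 [340.9 177. ] ctr [ 0.4888 -0.0833] size [0.022 0.085] ang 74.4 mean [ 0.4874 -0.0828]
275 [365.7 183.2] ctr [ 0.4719 -0.1444] size [0.023 0.083] ang 74.0 mean [ 0.4705 -0.1439]
279 [390.8 189.4] ctr [ 0.4554 -0.2057] size [0.023 0.083] ang 75.2 mean [ 0.4536 -0.2055]
dark brown
213 [422.9 158.6] ctr [ 0.5328 -0.2923] size [0.015 0.096] ang 75.1 mean [ 0.5332 -0.2927]
543 [418.9 176.8] ctr [ 0.4904 -0.2811] size [0.021 0.187] ang 74.8 mean [ 0.4868 -0.28  ]
[[155, 104, 60], [138, 93, 58], [131, 88, 52], [131, 87, 53], [132, 89, 51], [144, 98, 58], [153, 103, 59], [154, 102, 59], [153, 103, 62], [153, 103, 62], [142, 94, 56], [112, 74, 46], [92, 59, 40], [84, 54, 37], [84, 55, 37], [86, 56, 39], [84, 55, 35], [93, 63, 41], [124, 82, 50], [145, 97, 55], [152, 102, 60], [153, 101, 59], [152, 102, 62], [144, 96, 59], [135, 89, 56], [132, 90, 56], [128, 85, 53], [116, 77, 46], [124, 83, 49], [140, 101, 71], [129, 112, 97], [112, 118, 115], [107, 119, 119], [109, 119, 119], [109, 121, 121]]
```

View pics/crop0.png

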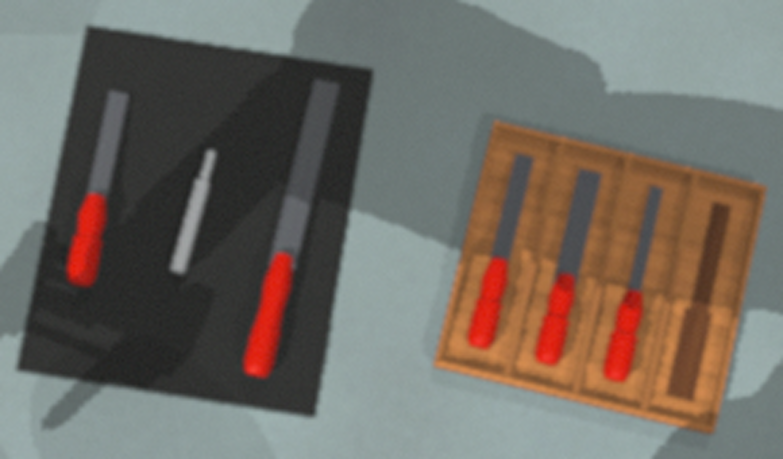

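The crop confirms it: the short file is the left one on the mat, with its handle centre at (191.7,153.6). The empty place is the rightmost in the tray, with its silhouette and no file in it. Next I'll check the obstacles in the scene view and work out the first move.

```bash
cat >> h.py <<'E'
def d(*pts):
    s=read_state(); M=R.from_rotvec(s["orientation"]).as_matrix(); p=s["tool_pos"]
    print("t",round(s["t"],2),"tip",(p+M@[0,0,.186]).round(4),"zaxis",M[:,2].round(3),"open",round(s["opening"],3),"f",np.round(s["force"],1))
    for q in pts:  # fingertip target
        print(q,"->",(M.T@(np.array(q)-M@[0,0,.186]-p)/.2).round(3))
E
python3 - <<'E'
from h import *
d((.40,.40,.22),(.5565,.288,.22))
c=read_camera("top")
E
```

```text
t 0.15 tip [0.23   0.5537 0.2179] zaxis [-0.001 -0.001 -1.   ] open 0.093 f [0.3 0.1 0.5]
(0.4, 0.4, 0.22) -> [-1.08  -0.383 -0.01 ]
(0.5565, 0.288, 0.22) -> [-2.017 -0.6   -0.01 ]
```

View pics/scene0.png

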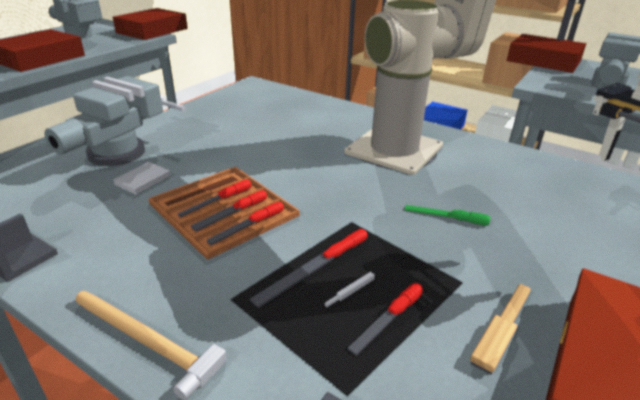

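The scene view shows the tall red toolbox at right (600,330) beside the arm. The space over the mat and tray is clear. I'll move inward and up first, closing the fingers.

Request:
arm_command --pt "-0.18 -0.16 -0.1 0 0 0" --pt "-0.36 -0.32 -0.15 0 0 0" --pt "-0.54 -0.48 -0.15 0 0 0" --pt "-0.72 -0.65 -0.15 0 0 0" --pt "-0.88 -0.8 -0.15 0 0 0" --fingers 1 --force 5

```text
t: 0.82
tool_pos: [0.3317, 0.3372, 0.4347]
orientation: [0.615, 3.081, -0.0]
force: [1.0, -0.2, -0.4]
opening: 0.0478
gripper_force: 0.0
```

```bash
python3 -c "
from h import *
d((.5565,.288,.2),(.5565,.288,.059))"
```

```text
t 0.82 tip [0.3318 0.3372 0.2487] zaxis [ 0. -0. -1.] open 0.048 f [ 1.  -0.2 -0.4]
(0.5565, 0.288, 0.2) -> [-1.132  0.204  0.243]
(0.5565, 0.288, 0.059) -> [-1.132  0.204  0.948]
```

Request:
arm_command --pt "-0.22 0.04 0 0 0 0" --pt "-0.44 0.08 0.05 0 0 0" --pt "-0.66 0.12 0.1 0 0 0" --pt "-0.86 0.16 0.15 0 0 0" --pt "-1 0.18 0.2 0 0 0"

```text
t: 1.45
tool_pos: [0.5314, 0.2946, 0.3939]
orientation: [-0.616, -3.08, 0.001]
force: [-0.4, 0.2, -0.4]
opening: 0.0011
gripper_force: 0.0
```

Request:
arm_command --pt "-0.1 0.02 0.04 0 0 0" --pt "-0.13 0.02 0.04 0 0 0" --pt "-0.13 0.02 0.04 0 0 0" --pt "-0.13 0.02 0.04 0 0 0" --pt "-0.13 0.02 0.04 0 0 0"

```text
t: 2.08
tool_pos: [0.5549, 0.2894, 0.3874]
orientation: [0.613, 3.081, 0.001]
force: [0.1, -0.6, -0.1]
opening: 0.0007
gripper_force: 0.0
```

```bash
python3 - <<'E'
from h import *
d((.5565,.288,.059))
c=read_camera("wrist"); cv2.imwrite("pics/w1.png",c["image"][:,:,::-1])
def fish(c,p):
    q=np.linalg.inv(c["T"])@np.r_[p,1]; th=np.arctan2(np.hypot(q[0],q[1]),q[2]); k=th*c["fx"]/np.hypot(q[0],q[1]); return (c["cx"]+k*q[0],c["cy"]+k*q[1])
s=read_state();p=s["tool_pos"];M=R.from_rotvec(s["orientation"]).as_matrix()
print(fish(c,(.5565,.288,.029)),fish(c,p+M@[0,0,.186]),c["fx"])
im=c["image"].astype(int); m=((im[...,0]>120)&(im[...,1]<60)&(im[...,2]<60)).astype(np.uint8)
n,l,st,ce=cv2.connectedComponentsWithStats(m)
T=c["T"]
for i in range(1,n):
    if st[i,4]<80: continue
    v,u=np.where(l==i); P=[]
    for a,b in zip(u,v):
        x,y=a-c["cx"],b-c["cy"]; r=np.hypot(x,y)+1e-9; th=r/c["fx"]; dd=T[:3,:3]@[np.sin(th)*x/r,np.sin(th)*y/r,np.cos(th)]
        P.append((T[:3,3]+dd*(.018-T[2,3])/dd[2])[:2])
    re=cv2.minAreaRect(np.array(P,np.float32)); print(st[i,4],ce[i].round(0),np.round(re[0],4),np.round(re[1],3),re[2])
E
```

```text
t 2.08 tip [0.555  0.2895 0.2014] zaxis [ 0.001  0.    -1.   ] open 0.001 f [ 0.1 -0.6 -0.1]
(0.5565, 0.288, 0.059) -> [-0.01  -0.005  0.712]
(np.float64(323.5637851983706), np.float64(182.11671821283016)) (np.float64(324.09587996326513), np.float64(249.64174301686694)) 309.70691628693146
13558 [584.  99.] [0.5698 0.7008] [0.272 0.236] 1.037843108177185
1534 [176. 172.] [0.4801 0.1204] [0.029 0.117] 76.3727035522461
1395 [322. 175.] [0.5538 0.2882] [0.025 0.087] 79.58262634277344
638 [ 84. 229.] [ 0.483  -0.0831] [0.039 0.081] 75.63040924072266
564 [ 62. 233.] [ 0.4694 -0.1465] [0.038 0.089] 74.92333221435547
430 [ 42. 236.] [ 0.4509 -0.2101] [0.039 0.089] 74.2481689453125
```

View pics/w1.png

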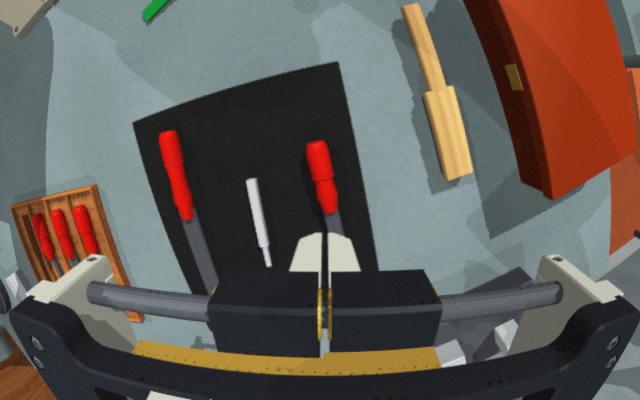

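The wrist view shows the short file's handle at (322,175), just ahead of the closed fingertips at (324,250). Projected down, it agrees with the top view to 2–3 mm. I'll go straight down to 3 cm above the handle and hold.

Request:
arm_command --pt "0 0 0.2 0 0 0" --pt "0 0 0.4 0 0 0" --pt "0 0 0.55 0 0 0" --pt "0 0 0.66 0 0 0" --pt "0 0 0.71 0 0 0"

```text
t: 2.75
tool_pos: [0.5546, 0.289, 0.2433]
orientation: [-0.614, -3.079, 0.002]
force: [-0.8, -0.4, 0.1]
opening: 0.0009
gripper_force: 0.0
```

Request:
arm_command --pt "0 0 0 0 0 0" --pt "0 0 0 0 0 0" --pt "0 0 0 0 0 0" --pt "0 0 0 0 0 0" --pt "0 0 0 0 0 0"

```text
t: 3.38
tool_pos: [0.5555, 0.289, 0.245]
orientation: [0.615, 3.08, 0.0]
force: [-0.2, 0.5, 0.3]
opening: 0.0009
gripper_force: 0.0
```

```bash
python3 - <<'E'
from h import *
d((.555,.2885,.059))
c=read_camera("wrist"); cv2.imwrite("pics/w2.png",c["image"][:,:,::-1])
E
```

```text
t 3.38 tip [0.5556 0.2891 0.059 ] zaxis [ 0.  0. -1.] open 0.001 f [-0.2  0.5  0.3]
(0.555, 0.2885, 0.059) -> [ 0.001 -0.004  0.   ]
```

View pics/w2.png

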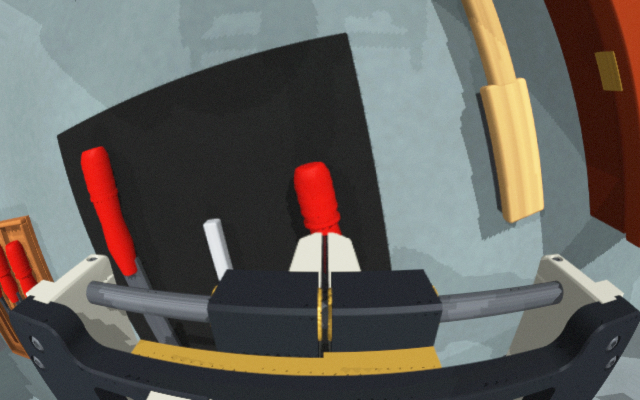

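The fingertips, at about (324,240), hang over the middle of the short red handle (318,200), in line with it and clear of it. I'll hold for over two seconds more.

Request:
arm_command --pt "0 0 0 0 0 0" --pt "0 0 0 0 0 0" --pt "0 0 0 0 0 0" --pt "0 0 0 0 0 0" --pt "0 0 0 0 0 0"

```text
t: 4.05
tool_pos: [0.5554, 0.289, 0.2447]
orientation: [-0.615, -3.081, 0.0]
force: [0.2, -0.1, 0.1]
opening: 0.0003
gripper_force: 0.0
```

Request:
arm_command --pt "0 0 0 0 0 0" --pt "0 0 0 0 0 0" --pt "0 0 0 0 0 0" --pt "0 0 0 0 0 0" --pt "0 0 0 0 0 0"

```text
t: 4.68
tool_pos: [0.5554, 0.289, 0.2447]
orientation: [0.615, 3.081, 0.0]
force: [0.0, 0.6, -0.6]
opening: 0.0003
gripper_force: 0.0
```

Request:
arm_command --pt "0 0 0 0 0 0" --pt "0 0 0 0 0 0" --pt "0 0 0 0 0 0" --pt "0 0 0 0 0 0" --pt "0 0 0 0 0 0"

```text
t: 5.3
tool_pos: [0.5554, 0.289, 0.2448]
orientation: [0.615, 3.081, 0.0]
force: [-0.4, 0.2, 0.4]
opening: 0.0005
gripper_force: 0.0
```

Request:
arm_command --pt "0 0 0 0 0 0" --pt "0 0 0 0 0 0" --pt "0 0 0 0 0 0" --pt "0 0 0 0 0 0" --pt "0 0 0 0 0 0"

```text
t: 5.92
tool_pos: [0.5554, 0.289, 0.2447]
orientation: [0.615, 3.081, 0.0]
force: [-0.3, 0.2, -0.0]
opening: 0.0007
gripper_force: 0.0
```

Request:
arm_command --pt "0 0 -0.15 0 0 0" --pt "0 0 -0.4 0 0 0" --pt "0 0 -0.65 0 0 0" --pt "0 0 -0.8 0 0 0" --pt "0 0 -0.8 0 0 0"

```text
t: 6.55
tool_pos: [0.5561, 0.2893, 0.4086]
orientation: [0.614, 3.076, 0.006]
force: [0.2, 1.1, -0.6]
opening: 0.0007
gripper_force: 0.0
```

```bash
python3 -c "
from h import *
d((.489,-.281,.22))"
```

```text
t 6.55 tip [0.5572 0.2898 0.2226] zaxis [ 0.006  0.003 -1.   ] open 0.001 f [ 0.2  1.1 -0.6]
(0.489, -0.281, 0.22) -> [-0.78  -2.766  0.004]
```

Request:
arm_command --pt "-0.05 -0.19 0 0 0 0" --pt "-0.1 -0.38 0 0 0 0" --pt "-0.16 -0.57 0 0 0 0" --pt "-0.21 -0.76 0 0 0 0" --pt "-0.26 -0.95 0 0 0 0"

```text
t: 7.18
tool_pos: [0.5298, 0.0924, 0.4026]
orientation: [-0.614, -3.078, 0.001]
force: [0.3, 0.1, 0.2]
opening: 0.0005
gripper_force: 0.0
```

Request:
arm_command --pt "-0.05 -0.19 0 0 0 0" --pt "-0.1 -0.38 0 0 0 0" --pt "-0.16 -0.57 0 0 0 0" --pt "-0.21 -0.76 0 0 0 0" --pt "-0.26 -0.95 0 0 0 0"

```text
t: 7.8
tool_pos: [0.5049, -0.1029, 0.4027]
orientation: [-0.614, -3.078, -0.0]
force: [0.6, 0.6, 0.1]
opening: 0.0006
gripper_force: 0.0
```

Request:
arm_command --pt "-0.06 -0.2 0 0 0 0" --pt "-0.12 -0.4 0 0 0 0" --pt "-0.18 -0.6 0 0 0 0" --pt "-0.24 -0.8 0 0 0 0" --pt "-0.26 -0.87 0 0 0 0"

```text
t: 8.43
tool_pos: [0.486, -0.2842, 0.4026]
orientation: [-0.618, -3.078, -0.001]
force: [-0.1, 0.2, -0.1]
opening: 0.0006
gripper_force: 0.0
```

Request:
arm_command --pt "0 0 0 0 0 0" --pt "0 0 0 0 0 0" --pt "0 0 0 0 0 0" --pt "0 0 0 0 0 0" --pt "0 0 0 0 0 0"

```text
t: 9.05
tool_pos: [0.487, -0.282, 0.4049]
orientation: [0.614, 3.081, -0.0]
force: [0.4, -0.6, 0.5]
opening: 0.0002
gripper_force: 0.0
```

```bash
python3 - <<'E'
from h import *
d((.4895,-.281,.036))
c=read_camera("wrist"); cv2.imwrite("pics/w3.png",c["image"][:,:,::-1])
im=c["image"].astype(int); m=((im[...,0]>120)&(im[...,1]<60)&(im[...,2]<60)).astype(np.uint8)
T=c["T"]
def w(a,b,z):
    x,y=a-c["cx"],b-c["cy"]; r=np.hypot(x,y)+1e-9; th=r/c["fx"]; dd=T[:3,:3]@[np.sin(th)*x/r,np.sin(th)*y/r,np.cos(th)]
    return (T[:3,3]+dd*(z-T[2,3])/dd[2])[:2]
n,l,st,ce=cv2.connectedComponentsWithStats(m)
for i in range(1,n):
    if st[i,4]<300: continue
    v,u=np.where(l==i); re=cv2.minAreaRect(np.array([w(a,b,.02) for a,b in zip(u,v)],np.float32)); print(ce[i].round(0),np.round(re[0],4),np.round(re[1],3),re[2])
E
```

```text
t 9.05 tip [ 0.4871 -0.282   0.2189] zaxis [ 0. -0. -1.] open 0.0 f [ 0.4 -0.6  0.5]
(0.4895, -0.281, 0.036) -> [-0.009  0.009  0.914]
[575.  73.] [0.4798 0.1219] [0.024 0.114] 76.65498352050781
[473. 115.] [ 0.487  -0.0789] [0.026 0.086] 79.41043090820312
[426. 118.] [ 0.4697 -0.1416] [0.023 0.085] 74.18692016601562
[372. 122.] [ 0.4523 -0.2075] [0.018 0.084] 73.11034393310547
```

View pics/w3.png

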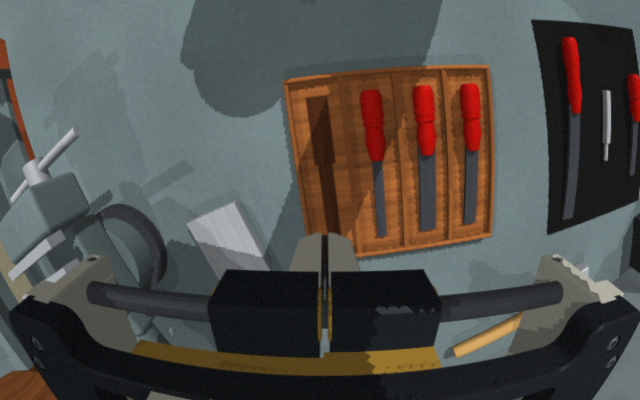

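The wrist view shows the empty place with its silhouette from (318,97) to about (334,234), directly ahead of the tips. I'll compute its centre from this view, then descend.

```bash
python3 - <<'E'
from h import *
c=read_camera("wrist");T=c["T"]
def w(a,b,z):
    x,y=a-c["cx"],b-c["cy"]; r=np.hypot(x,y)+1e-9; th=r/c["fx"]; dd=T[:3,:3]@[np.sin(th)*x/r,np.sin(th)*y/r,np.cos(th)]
    return (T[:3,3]+dd*(z-T[2,3])/dd[2])[:2]
a,b=w(318,97,.006),w(334,234,.006); t=read_camera("top")
a2,b2=ray(t,427,141,.006)[:2],ray(t,412.5,211,.006)[:2]
for p,q in((a,b),(a2,b2)): print(p,q,(p+q)/2,np.linalg.norm(p-q))
e=(b-a)/np.linalg.norm(b-a); print("from near end +95mm",a+e*.095)
E
```

```text
[ 0.39748479 -0.25324421] [ 0.56845929 -0.30221001] [ 0.48297204 -0.27772711] 0.17784804664631967
[ 0.5787146  -0.30553886] [ 0.40027576 -0.25939062] [ 0.48949518 -0.28246474] 0.18430974392486685
from near end +95mm [ 0.48881319 -0.27939997]
```

Request:
arm_command --pt "-0.01 0.01 0.2 0 0 0" --pt "-0.01 0.01 0.4 0 0 0" --pt "-0.01 0.01 0.58 0 0 0" --pt "-0.01 0.01 0.72 0 0 0" --pt "-0.01 0.01 0.8 0 0 0"

```text
t: 9.82
tool_pos: [0.489, -0.2811, 0.243]
orientation: [-0.614, -3.079, -0.001]
force: [-0.6, 0.0, 0.8]
opening: 0.0004
gripper_force: 0.0
```

Request:
arm_command --pt "0 0 0.06 0 0 0" --pt "0 0 0.11 0 0 0" --pt "0 0 0.11 0 0 0" --pt "0 0 0.11 0 0 0" --pt "0 0 0.11 0 0 0"

```text
t: 10.45
tool_pos: [0.4898, -0.2815, 0.2236]
orientation: [0.614, 3.08, -0.001]
force: [-0.6, 0.0, -0.3]
opening: 0.0004
gripper_force: 0.0
```

Request:
arm_command --pt "0 0 0 0 0 0" --pt "0 0 0 0 0 0" --pt "0 0 0 0 0 0" --pt "0 0 0 0 0 0" --pt "0 0 0 0 0 0"

```text
t: 11.08
tool_pos: [0.4895, -0.2813, 0.2227]
orientation: [-0.615, -3.081, -0.0]
force: [-0.3, 0.7, 0.1]
opening: 0.0003
gripper_force: 0.0
```

```bash
python3 - <<'E'
from h import *
d((.489,-.281,.036))
a=read_camera("wrist")["image"][100:400,120:520,::-1]; b=read_camera("scene")["image"][120:270,100:300,::-1]
cv2.imwrite("pics/w4.png",np.hstack([a,cv2.resize(b,(400,300))]))
E
```

```text
t 11.07 tip [ 0.4895 -0.2813  0.0367] zaxis [-0.  0. -1.] open 0.0 f [-0.3  0.7  0.1]
(0.489, -0.281, 0.036) -> [0.003 0.001 0.003]
```

View pics/w4.png

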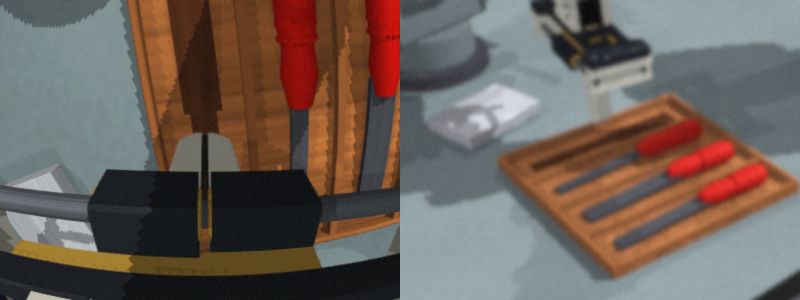

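Left, the fingertips at (205,135) sit on the silhouette's axis. Right, they hang above the middle of the empty place at (597,120) and touch nothing. I'll hold here for over two seconds and hand in.

Request:
arm_command --pt "0 0 0 0 0 0" --pt "0 0 0 0 0 0" --pt "0 0 0 0 0 0" --pt "0 0 0 0 0 0" --pt "0 0 0 0 0 0"

```text
t: 11.8
tool_pos: [0.4895, -0.2813, 0.2227]
orientation: [-0.615, -3.081, -0.0]
force: [0.9, 0.3, 1.0]
opening: 0.0006
gripper_force: 0.0
```

Request:
arm_command --pt "0 0 0 0 0 0" --pt "0 0 0 0 0 0" --pt "0 0 0 0 0 0" --pt "0 0 0 0 0 0" --pt "0 0 0 0 0 0"

```text
t: 12.42
tool_pos: [0.4895, -0.2813, 0.2227]
orientation: [-0.615, -3.081, -0.0]
force: [-0.1, 0.3, -0.3]
opening: 0.0003
gripper_force: 0.0
```

Request:
arm_command --pt "0 0 0 0 0 0" --pt "0 0 0 0 0 0" --pt "0 0 0 0 0 0" --pt "0 0 0 0 0 0" --pt "0 0 0 0 0 0"

```text
t: 13.05
tool_pos: [0.4895, -0.2814, 0.2227]
orientation: [-0.615, -3.081, 0.0]
force: [-0.3, -0.2, -0.2]
opening: 0.0001
gripper_force: 0.0
```

Request:
arm_command --pt "0 0 0 0 0 0" --pt "0 0 0 0 0 0" --pt "0 0 0 0 0 0" --pt "0 0 0 0 0 0" --pt "0 0 0 0 0 0"

```text
t: 13.68
tool_pos: [0.4895, -0.2813, 0.2227]
orientation: [-0.615, -3.081, -0.0]
force: [0.1, 0.3, 0.5]
opening: 0.0004
gripper_force: 0.0
```

```bash
python3 -c "
from h import *
d(); print(close_job())"
```

```text
t 13.68 tip [ 0.4895 -0.2813  0.0367] zaxis [-0.  0. -1.] open 0.0 f [0.1 0.3 0.5]
the job is handed in; nothing more can be done
None
```

The arm pointed at the short file's handle for about 3 s, then at the tray's empty place, each from about 3 cm above; the job was handed in at 13.7 s, still pointing there, with no contact felt.

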